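Hang the condemned-parts tray on the slotted upright

TASK

Hang the blue condemned-parts tray on the grey slotted upright: press its two hook tabs into the upper pair of slots, then lower it until the hooks are fully engaged and the tray hangs there by itself. Leave the yellow tray where it stands.

Things in the scene. Friction and masses are not known exactly. Their poses are not given: they have to be found in the camera images.
- blue_tray: Blue tray standing on the bench, 0.35 kg, 130 (x) by 120 mm (y), walls 30 high. Origin: centre of underside; z up, +x to its hooked back. Back plate 100 high, outer face x=67. Handle at the balance point: rib at the middle, 70 long in x, 14 thick in y, top z=115; pinch it across y. Two hooks on the back at y=+-40, 16 wide: tongue z=80 to 86, then a lip sloping down and outward to z=64, x=92.
- yellow_tray: Yellow tray for passed parts, same shape, size and axes as the blue one, also on the bench; it stays. On both, the gap between back plate and hook lip is 11 mm at the top and 19 mm at the lip's tip.
- upright: Fixed grey slotted steel upright, 172 mm wide, 256 high, sheet 6 mm thick, hollow behind. Origin: on the bench under the middle of the front face; that face is the plane x=0 and looks to -x; y along its width, z up. Four slots, each 40 wide and 42 high, centred at y=+-40; lower edges at z=110 (lower row) and z=200 (upper row). Its position and yaw vary.
- upper_slots (a point): On the front face midway between the upper slots, level with their lower edges; upright's axes. Tray x goes along upright x. Hung, the tray's origin is 67 to 72 mm in front (-x) of this point and 80 mm below it, sagging a few degrees once let go. Held 26 mm higher the hooks pass in with 10 mm to spare above and below; press till the back plate meets the face, then lower.
Not all that is in view belongs to the job. Leave any green look-alike of the upright alone. What is shaped like the blue_tray but green or red is not meant.

How it is judged:
At the end, for the whole second after the job is handed in: Blue tray hangs released and at rest on the upper slots: origin 104 to 129 mm above the upright's foot, 55 to 88 mm in front of its face, within 18 mm of its middle line, within 10 degrees of level and 11 of square; yellow tray within 30 mm of its start (z of blue_tray in the frame of upright between 0.104 and 0.129 m and x of blue_tray in the frame of upright between -0.088 and -0.055 m and y of blue_tray in the frame of upright between -0.018 and 0.018 m and angle between blue_tray's own z axis and vertical below 0.175 rad and angle between the x axis of blue_tray and the x axis of upright, either way round below 0.2 rad and linear speed of blue_tray below 0.02 m/s and distance of yellow_tray from where it was at the start of the episode below 0.03 m); the robot touches nothing.
It fails at once if the yellow tray is pushed or carried more than 30 mm from its place (distance of yellow_tray from where it was at the start of the episode above 0.03 m).
It also fails if it takes over 38 s, if anything falls off the work surface, if the arm or the gripper's body presses on something with over 40 N, if the wrist force passes 120 N, or if a joint passes its speed limit or range.

ROBOT

A 6-joint arm with a two-finger parallel gripper is mounted at the origin on the work surface. World frame = base frame: x ahead of the robot, y to its left, z up, the work surface at z = 0. Lengths are in m, angles in rad, forces in N, time in s.
With the tool pointing down it reaches from about 0.325 to 0.9 m from the base axis. Payload 3.5 kg.
Tool frame: the origin (TCP) lies at the centre of the arm's flange, where the gripper is bolted on; the fingertips stand 173 mm ahead of it and the grasp point (between the pads) lies 155 mm ahead of it (r.tcp_to_tips is the distance from the TCP to the fingertips, in m); z points along the fingers, y is the direction in which the jaws open and shut (so a half turn about z gives the same grasp; the last joint's range is limited). The gripper opens to 85 mm and grips with 20 to 120 N. Pads are 22 mm wide; open, the fingers measure 114 mm over their backs; the gripper's body (76 mm by 85 mm) begins 54 mm behind the grasp point. The pads swing forward as they close: fully open they stand 13 mm farther back than shut.
Start: joints at [1.015, 0.276, -0.026, 1.268, 0, 1.467], TCP at [0.273, 0.562, 0.405] pointing down, gripper open.
Joint ranges: [-3.12, 3.12], [-0.85, 1.88], [-1.08, 1.24], [-1.95, 2.15], [-1.57, 1.53], [-3.14, 3.14]. Speed limits (rad/s): [2.57, 2.57, 3.14, 3.14, 3.14, 3.14].

INTERFACE

Orientations are given as a unit quaternion [w, x, y, z].
In Python, from bench import r gives the robot as it stands. Calls block until the motion is done:
- r.move_to(position, orientation): joint-space move of the TCP to a pose.
- r.move_l(position, speed=0.15, orientation=None): straight line of the TCP; orientation=None keeps the orientation; speed is the mean speed in m/s.
- r.set_joints(angles): joint-space move.
- r.gripper_open() and r.grasp(): open the fingers fully, or close them until they stop; the grip force is fixed at half the most.
- r.wait(seconds).
- r.ik(position, orientation): joint angles nearest the present ones, or None.
- r.state(): the state.
- r.read_camera(name): name is "side" or "top" or "wrist"; returns the picture (420x560x3 uint8, red, green, blue); there is no depth.
- r.camera_model(name): a dict with "fx", "fy", "cx", "cy" (pixels), "R" (3x3) and "t" (3): a world point X has camera coordinates R X + t; the wrist camera has in their place "tool_from_camera" (4x4, takes a point from camera to tool coordinates, whose origin is the TCP and whose axes are the flange's). Camera axes: x right, y down, z forward; pixel columns grow to the right and rows downward; lengths in m; the calibration is good to about 2 mm. A picture is of the moment at which its call begins: read the wrist's pose just before it. camera_model takes no time and is no camera call.
A pose or a line that the arm cannot do raises r.MotionError and nothing moves.
- r.sign_off(): hands the job in, once; it reports no verdict.
The state is a dict: "clock": time; "q": joint angles; "qvel": joint speeds; "effort": joint torques, N m; "position": TCP position; "eef_rot": TCP orientation; "wrist_force": force on the tool from outside, world axes, zero at the start; "moment": the same for the moment, N m; "gripper_width": finger opening in m.
Only numpy, scipy, OpenCV 4.12 (cv2) and the standard library are available. Lean on these libraries where they do the work, as an engineer would, in place of code of your own. Each camera call takes 0.05 s, during which the arm holds its last target.

## Working session

There is one attempt and no reset: what is moved stays moved. The work goes in short steps, each a Python script; the robot and the scene stay as the last script left them, time stands still between calls to the robot, and variables do not carry over. Pictures are saved under pics/ and viewed, and the job is handed in when it is done.

```bash
mkdir -p pics; python3 - <<'E'
from bench import r
import cv2,numpy as np
s=r.state();print(s['clock'],s['position'],s['eef_rot'],s['gripper_width'])
for n in("top","side","wrist"):
    im=r.read_camera(n);cv2.imwrite(f"pics/{n}0.png",im[:,:,::-1]);print(n,{k:np.round(v,4).tolist() for k,v in r.camera_model(n).items()})
E
```

```text
0.0 [0.27321706 0.56166887 0.40353257] [-3.66593858e-04  2.24463426e-01  9.74481838e-01 -1.08742962e-03] 0.08522201741828746
top {'fx': 455.0652, 'fy': 455.0652, 'cx': 278.6331, 'cy': 210.187, 'R': [[0.0146, -0.9998, -0.0104], [-0.9904, -0.013, -0.1375], [0.1374, 0.0123, -0.9904]], 't': [0.0621, 0.4243, 1.521]}
side {'fx': 506.2868, 'fy': 506.2868, 'cx': 273.5892, 'cy': 207.2747, 'R': [[0.9975, -0.0697, 0.0117], [-0.035, -0.6306, -0.7753], [0.0614, 0.773, -0.6314]], 't': [-0.3879, 0.1544, 1.4871]}
wrist {'fx': 308.251, 'fy': 308.251, 'cx': 271.9981, 'cy': 211.0879, 'tool_from_camera': [[0.0001, -0.9535, -0.3014, 0.0769], [1.0, 0.0002, -0.0002, -0.0002], [0.0003, -0.3014, 0.9535, 0.0304], [0.0, 0.0, 0.0, 1.0]]}
```

View pics/top0.png

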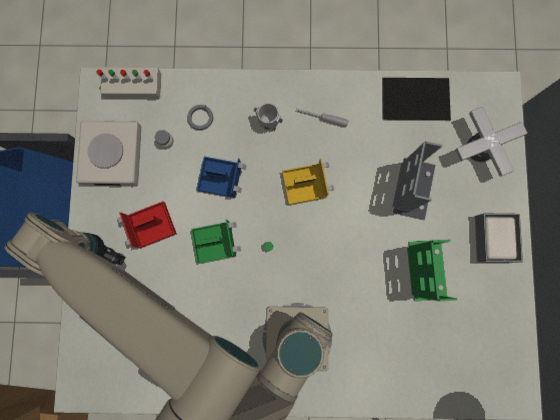

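View pics/side0.png

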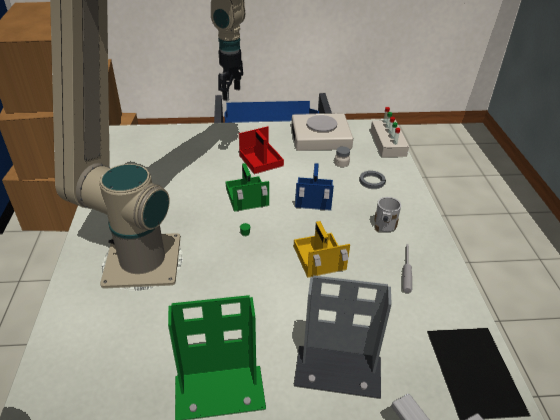

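View pics/wrist0.png

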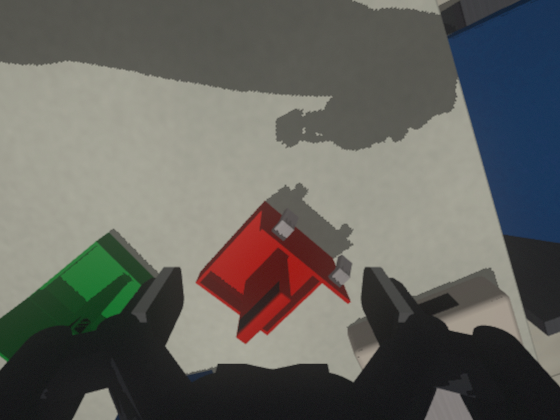

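The tray-shaped objects in the top view are blue (219,177), yellow (305,183), green (213,243) and red (148,225). The blue one fits the description. The uprights are grey (413,182) and green (428,270), and grey is the one meant. I'll confirm both in enlarged crops.

```bash
python3 - <<'E'
import cv2,numpy as np
t=cv2.imread('pics/top0.png');s=cv2.imread('pics/side0.png')
def crop(im,x,y,w,h,k,n): cv2.imwrite('pics/'+n,cv2.resize(im[y:y+h,x:x+w],None,fx=k,fy=k,interpolation=cv2.INTER_CUBIC))
crop(t,190,140,100,75,8,'ctb.png')   # blue, scale 8
crop(t,365,130,100,100,6,'ctu.png')
crop(s,290,155,120,60,6,'csb.png')
crop(s,285,260,120,140,4.2,'csu.png')
E
```

```text
(no output)
```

View pics/ctb.png

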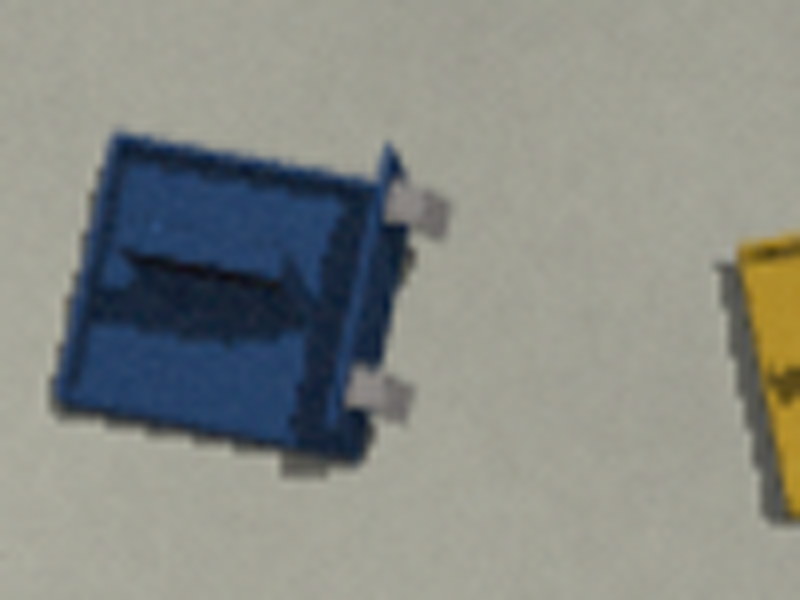

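View pics/ctu.png

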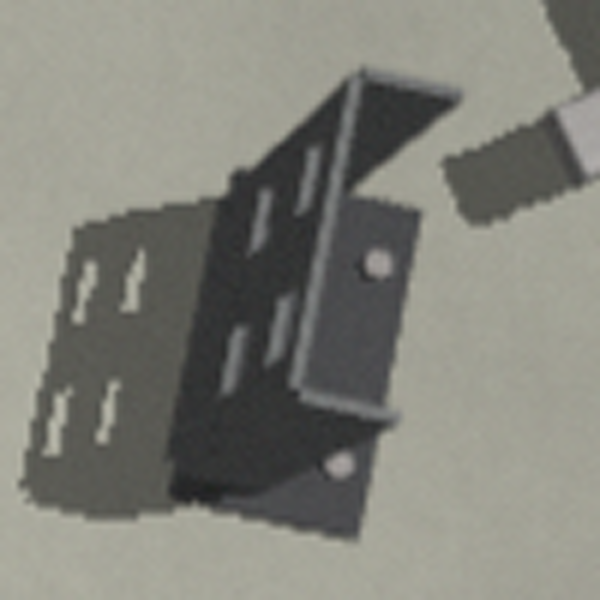

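View pics/csb.png

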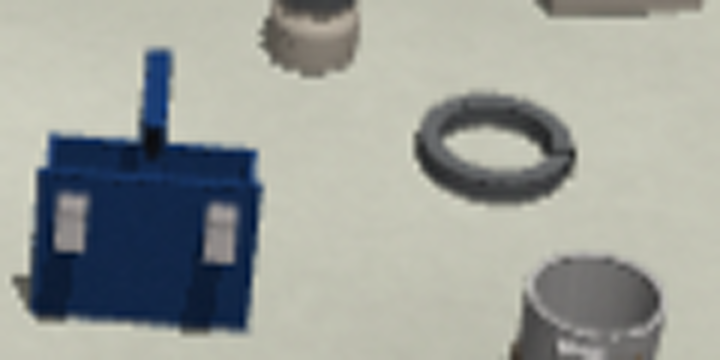

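View pics/csu.png

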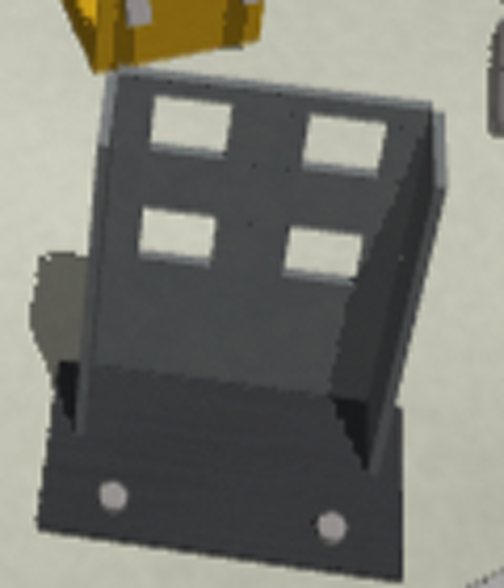

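Both crops agree. The blue tray's hooks face right (towards -y world), and the grey upright's face looks left, towards it. Now I'll fit both poses from points read in the two views.

```bash
cat > fit.py <<'E'
from bench import r
import numpy as np
from scipy.optimize import least_squares
M={n:r.camera_model(n) for n in('top','side')}
def proj(n,X):
    m=M[n];c=X@np.array(m['R']).T+np.array(m['t']);return np.c_[m['fx']*c[:,0]/c[:,2]+m['cx'],m['fy']*c[:,1]/c[:,2]+m['cy']]
def T(p,P):
    c,s=np.cos(p[2]),np.sin(p[2]);P=np.asarray(P,float)/1000
    return np.c_[p[0]+c*P[:,0]-s*P[:,1],p[1]+s*P[:,0]+c*P[:,1],P[:,2]]
def px(uv,k,ox,oy): return (np.array(uv,float)+.5)/k-.5+[ox,oy]
def fit(data,p0,free=None):
    def f(p): return np.concatenate([(proj(n,T(p,[a[0] for a in d]))-np.array([a[1] for a in d])).ravel() for n,d in data])
    o=least_squares(f,p0,loss='soft_l1');return o.x,f(o.x).reshape(-1,2)
E
python3 - <<'E'
from fit import *
K=lambda d,k,ox,oy:[(P,px(uv,k,ox,oy)) for P,uv in d]
bt=K([((-65,60,30),(118,133)),((67,60,100),(388,147)),((92,48,64),(452,207)),((92,32,64),(441,239)),((92,-32,64),(412,386)),((92,-48,64),(403,422)),((-35,7,115),(122,250))],8,190,140)
bs=K([((67,-60,100),(38,170)),((67,60,100),(262,182)),((67,-60,0),(30,315)),((67,60,0),(248,330)),((92,-48,64),(54,249)),((92,-32,64),(84,252)),((92,32,64),(205,260)),((92,48,64),(235,262)),((-35,-7,115),(147,49)),((-35,7,115),(172,50))],6,290,155)
ut=K([((0,86,256),(354,72)),((0,-86,256),(292,385))],6,365,130)
us=K([((0,-86,256),(118,70)),((0,86,256),(436,102)),((6,-60,242),(155,97)),((6,-20,242),(232,104)),((0,-60,200),(149,147)),((0,-20,200),(229,155)),((6,20,242),(310,114)),((6,60,242),(387,122)),((0,20,200),(302,164)),((0,60,200),(380,171)),
((6,-60,152),(142,206)),((6,-20,152),(215,213)),((6,20,152),(290,227)),((6,60,152),(362,234))],4.2,285,260)
for nm,d,p0 in(('blue',[('top',bt),('side',bs)],[.5,.2,-1.7]),('up',[('top',ut),('side',us)],[.5,-.2,-1.7])):
    p,e=fit(d,p0);print(nm,p.round(4));print(e.round(1).tolist())
    for q in d: print(q[0],fit([q],p)[0].round(4))
E
```

```text
blue [ 0.5435  0.2779 -1.7414]
[[-0.9, -1.3], [0.7, -1.4], [0.3, -1.5], [0.7, -1.0], [0.7, -1.0], [0.9, -0.9], [-0.3, -5.5], [-0.6, -0.5], [-0.5, 0.1], [-0.5, -0.5], [-0.7, -0.3], [-0.6, 0.2], [-0.6, 0.1], [-0.8, 0.2], [-0.8, 0.2], [-0.7, -0.9], [-0.7, -0.7]]
top [ 0.5385  0.279  -1.7384]
side [ 0.5454  0.2768 -1.7412]
up [ 0.5265 -0.3453 -1.779 ]
[[0.8, -2.7], [0.6, 1.0], [-2.7, -1.3], [1.9, -0.1], [-0.1, 0.0], [-0.0, 0.4], [0.1, -1.1], [-1.0, -1.0], [-0.0, 0.1], [0.4, 0.2], [-0.3, -1.1], [-0.7, -0.7], [0.1, 0.9], [0.3, 1.2], [0.1, -0.0], [0.7, 0.4]]
top [ 0.5244 -0.3432 -1.7816]
side [ 0.5265 -0.3457 -1.7747]
```

Blue tray is at about (0.543, 0.278) with yaw -1.741. The upright is at about (0.5265, -0.3455) with yaw -1.776. I'll move above the tray and refine with the wrist camera.

```bash
cat > h.py <<'E'
import numpy as np
from bench import r
def quat(a): # tool down, tool x at world angle a
    return [0,np.cos(a/2),np.sin(a/2),0]
B=[.5435,.278,-1.741]; U=[.5265,-.3455,-1.776]
E
python3 - <<'E'
from h import *
import cv2
q=quat(B[2]+np.pi)
print(r.ik([B[0],B[1],.40],q), r.ik([U[0],U[1]+.07,.43],quat(U[2]+np.pi)))
r.move_to([B[0],B[1],.40],q)
s=r.state();print(s['clock'],s['position'],s['eef_rot'])
np.savez('w1.npz',p=s['position'],q=s['eef_rot'])
im=r.read_camera('wrist');cv2.imwrite('pics/wrist1.png',im[:,:,::-1])
E
```

```text
[ 0.36695137  0.25318963 -0.06669054  1.25091616  0.          2.10795137] [-0.59084653  0.21010084 -0.05783658  1.30285891  0.          1.18515347]
1.6083 [0.54300772 0.27881509 0.40004037] [-2.52808333e-04  7.64108065e-01  6.45088209e-01  5.25103056e-05]
```

View pics/wrist1.png

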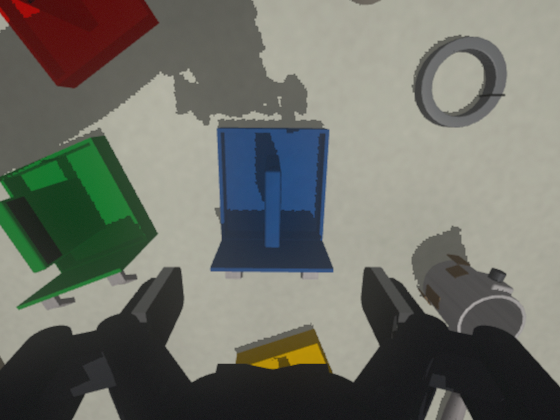

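The wrist view shows the blue tray square to the gripper: rib top at cols 265-280, rows 170-246, and back-plate top at row 270, cols 211-333. I'll fit from this view.

```bash
python3 - <<'E'
from fit import *
from scipy.spatial.transform import Rotation as Ro
import cv2
w=np.load('w1.npz');m=r.camera_model('wrist')
A=np.eye(4);A[:3,:3]=Ro.from_quat(np.roll(w['q'],-1)).as_matrix();A[:3,3]=w['p']
C=np.linalg.inv(A@np.array(m['tool_from_camera']));M['wrist']=dict(m,R=C[:3,:3],t=C[:3,3])
d=[((67,-60,100),(211,270)),((67,60,100),(333,270)),((35,-7,115),(264.5,247)),((35,7,115),(280.5,247)),((-35,-7,115),(266,170)),((-35,7,115),(280.5,170)),((-65,-60,30),(218,127)),((-65,60,30),(329,127))]
p,e=fit([('wrist',d)],[.5435,.278,-1.741]);print(p.round(4),e.round(1).tolist())
E
```

```text
[ 0.5434  0.2764 -1.7458] [[-0.2, 0.2], [0.7, 0.9], [0.2, -0.2], [-0.2, -0.1], [-1.3, -0.7], [1.1, -0.5], [-1.3, 0.2], [0.4, 1.0]]
```

```bash
sed -i 's/^B=.*;/B=[.5434,.2768,-1.744];/' h.py; python3 - <<'E'
from h import *
import cv2
q=quat(B[2]+np.pi)
r.move_l([B[0],B[1],.252],.12,q)
s=r.state();print(s['clock'],s['position'],s['wrist_force'])
r.grasp();s=r.state();print(s['clock'],s['position'],s['gripper_width'],s['wrist_force'])
r.move_l([B[0],B[1],.43],.12)
s=r.state();print(s['clock'],s['position'],s['gripper_width'],s['wrist_force'],s['moment'])
im=r.read_camera('wrist');cv2.imwrite('pics/wrist2.png',im[:,:,::-1])
E
```

```text
3.0417 [0.54393966 0.27700675 0.25297646] [ 0.41841046 -0.15179062  0.02158122]
3.6917 [0.54324624 0.27685013 0.25201671] 0.013603480710194005 [-0.70794801  0.83310485  0.36849573]
5.325 [0.54316511 0.27668371 0.42889602] 0.013216728939190531 [ 0.48725086  0.30579602 -3.01362455] [ 0.00698492 -0.01628891  0.00381355]
```

View pics/wrist2.png

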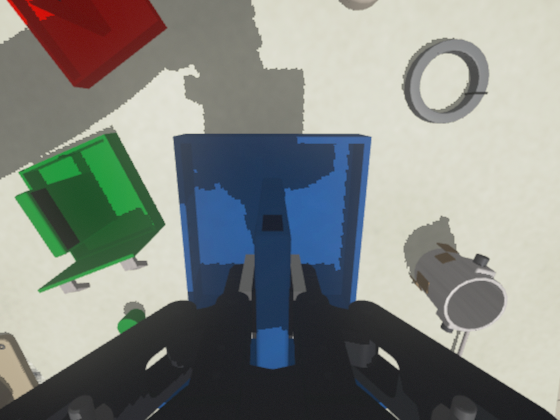

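The tray is held by the rib between the pads (cols 245-300, rows 255-300) and looks level and centred. Next I carry it to a pose in front of the upper slots.

```bash
python3 - <<'E'
from h import *
import cv2
q=quat(U[2]+np.pi);c,s_=np.cos(U[2]),np.sin(U[2])
P=lambda x,z:[U[0]+c*x,U[1]+s_*x,z]
r.move_l(P(-.16,.43),.2,q)
r.move_l(P(-.125,.3985),.12)
s=r.state();print(s['clock'],s['position'],P(-.125,.3985),s['eef_rot'],q,s['wrist_force'],s['gripper_width'])
for n in('top','side','wrist'): cv2.imwrite(f'pics/{n}3.png',r.read_camera(n)[:,:,::-1])
def crop(n,x,y,w,h,k): cv2.imwrite(f'pics/{n}3c.png',cv2.resize(cv2.imread(f'pics/{n}3.png')[y:y+h,x:x+w],None,fx=k,fy=k,interpolation=cv2.INTER_CUBIC))
crop('top',310,110,150,112,5);crop('side',270,190,150,180,3.3)
E
```

```text
8.4 [ 0.55151694 -0.2236746   0.39753447] [np.float64(0.5519708205212304), np.float64(-0.22312256212040033), 0.3985] [-1.00400803e-03  7.76222532e-01  6.30458197e-01 -1.86156343e-04] [0, np.float64(0.7758113701699154), np.float64(0.6309649102090215), 0] [-0.65273448  0.08322891 -2.17283486] 0.013025604156510048
```

View pics/top3c.png

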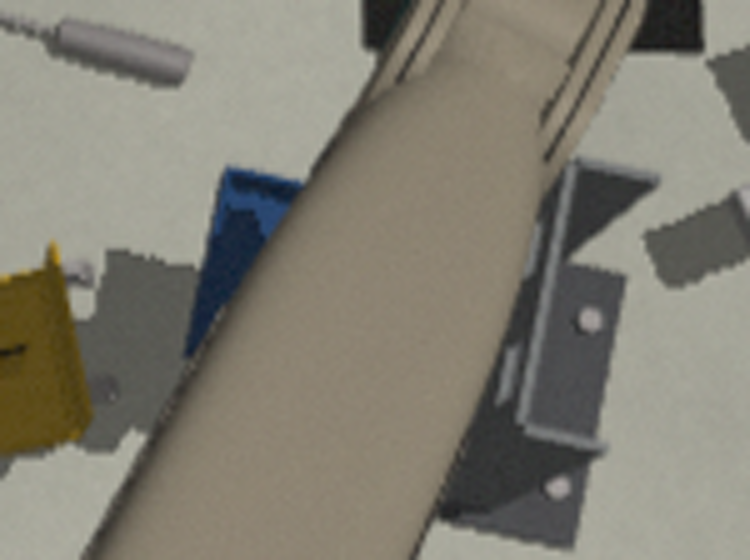

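View pics/side3c.png

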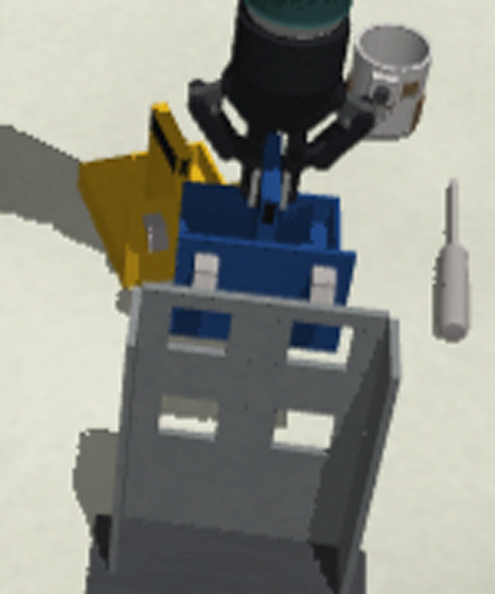

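View pics/wrist3.png

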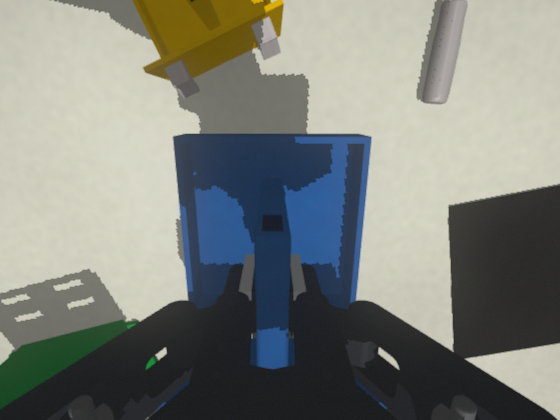

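The tray is held level in front of the upper slots, with its hooks at crop (205,270) and (323,285), about central over them. I'll check the reprojection of tray and slots in this side view before pressing in.

```bash
python3 - <<'E'
from fit import *
from h import U
k=lambda uv:((uv-[270,190])+.5)*3.3-.5
s=r.state();p=np.array(s['position']);q=s['eef_rot'];yaw=2*np.arctan2(q[2],q[1])-np.pi
print(s['clock'],yaw)
T1=T([p[0],p[1],yaw],[(67,-60,100),(67,60,100),(80,-48,86),(80,-32,86),(80,32,86),(80,48,86),(-35,-7,115),(-35,7,115)]);T1[:,2]+=p[2]-.252
print('tray',k(proj('side',T1)).round(0).tolist())
print('slots',k(proj('side',T(U,[(0,-86,256),(0,86,256),(6,-60,152),(6,-20,152),(6,20,152),(6,60,152)]))).round(0).tolist())
top=T([p[0],p[1],yaw],[(-65,60,30)]);top[:,2]+=p[2]-.252
print('top corner',((proj('top',top)-[310,110]+.5)*5-.5).round(0))
E
```

```text
8.55 -1.7758511945817137
tray [[177.0, 234.0], [354.0, 252.0], [192.0, 263.0], [216.0, 266.0], [310.0, 276.0], [334.0, 278.0], [260.0, 127.0], [280.0, 129.0]]
slots [[133.0, 282.0], [398.0, 310.0], [161.0, 396.0], [219.0, 403.0], [278.0, 409.0], [336.0, 416.0]]
top corner [[229. 159.]]
```

Predicted and seen pixels agree to about 1 image px. I'll insert now while watching the force, then press until contact.

```bash
cat >> h.py <<'E'
c,s_=np.cos(U[2]),np.sin(U[2])
P=lambda x,z,y=0:[U[0]+c*x-s_*y,U[1]+s_*x+c*y,z]
def rep():
    s=r.state();f=np.array(s['wrist_force']);d=np.array(s['position'])-[U[0],U[1],0]
    return [round(float(v),4) for v in(s['clock'],c*d[0]+s_*d[1],-s_*d[0]+c*d[1],d[2],c*f[0]+s_*f[1],-s_*f[0]+c*f[1],f[2],s['gripper_width'])]
E
python3 - <<'E'
from h import *
print(rep())
for x,v in((-.105,.08),(-.09,.06),(-.08,.05),(-.074,.04),(-.071,.03),(-.069,.03),(-.067,.03),(-.065,.03),(-.063,.03),(-.061,.03)):
    r.move_l(P(x,.3995),v);a=rep();print(x,a)
    if abs(a[4])>6 or abs(a[5])>6: break
E
```

```text
[8.55, -0.1251, 0.0002, 0.399, 0.1068, -0.1086, -3.2199, 0.0132]
-0.105 [8.95, -0.1043, 0.0, 0.3997, 0.1213, -0.1386, -2.9628, 0.0132]
-0.09 [9.35, -0.0896, -0.0, 0.3994, 0.2249, -0.5085, -2.5697, 0.0134]
-0.08 [9.7, -0.0797, -0.0, 0.3995, 0.1866, -0.1204, -3.1683, 0.0133]
-0.074 [10.0, -0.0738, 0.0, 0.3995, -0.7617, 0.7114, -3.2103, 0.0135]
-0.071 [10.25, -0.0709, -0.0, 0.3995, -0.7678, -0.3856, -3.3658, 0.0136]
-0.069 [10.5, -0.0695, 0.0, 0.3995, -4.1394, -0.7006, -1.3933, 0.0131]
-0.067 [10.75, -0.0687, 0.0001, 0.3997, -9.7554, 0.8667, -0.3925, 0.0133]
```

The back plate met the face at about x=-0.0695. If the hooks had hit the face it would have been at -0.092, so they are through the slots. I'll ease off the pressure and lower until they seat.

```bash
python3 - <<'E'
from h import *
import cv2
r.move_l(P(-.0705,.3995),.03);print(rep())
for z,v in((.390,.05),(.382,.05),(.377,.04),(.374,.03),(.372,.03),(.3705,.03),(.369,.03)):
    r.move_l(P(-.0705,z),v);a=rep();print(z,a)
    if a[6]>3 or abs(a[4])>12 or abs(a[5])>8: break
cv2.imwrite('pics/side4.png',r.read_camera('side')[:,:,::-1])
cv2.imwrite('pics/side4c.png',cv2.resize(cv2.imread('pics/side4.png')[190:370,270:420],None,fx=3.3,fy=3.3,interpolation=cv2.INTER_CUBIC))
E
```

```text
[11.0167, -0.0703, 0.0, 0.3995, -1.0345, 0.1824, -2.4611, 0.0135]
0.39 [11.3583, -0.0703, -0.0003, 0.389, -0.67, 0.8035, -2.9595, 0.0132]
0.382 [11.6667, -0.0705, -0.0002, 0.3813, 0.0995, 0.1326, -3.2378, 0.0131]
0.377 [11.9417, -0.0705, -0.0001, 0.3766, 0.0447, 0.3734, -3.465, 0.0135]
0.374 [12.1917, -0.0705, -0.0001, 0.3738, 0.0884, -0.3505, -2.8564, 0.0134]
0.372 [12.4417, -0.0705, 0.0001, 0.372, -0.4174, -1.1626, -2.7882, 0.0131]
0.3705 [12.6917, -0.0706, 0.0, 0.3715, -1.6448, -2.1661, 3.9947, 0.0132]
```

View pics/side4c.png

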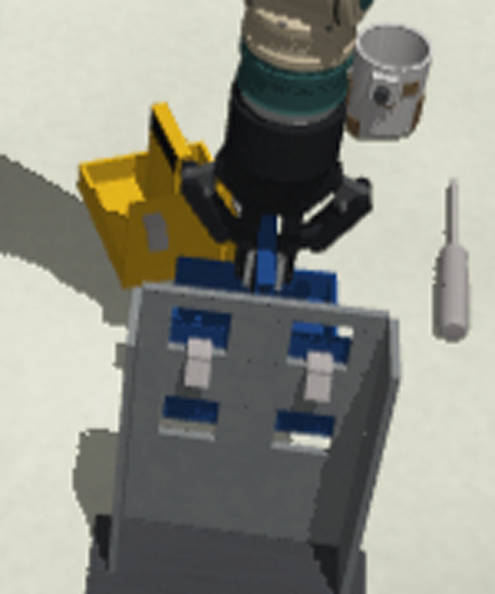

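Both hooks are behind the sheet over the lower edges of the upper slots (crop (198,362) and (318,377)). Support came at z=0.3715, close to the expected 0.372. I'll release and retreat straight up.

```bash
python3 - <<'E'
from h import *
import cv2
r.gripper_open();print(rep())
r.move_l(P(-.0715,.46),.12);print(rep())
r.move_to(P(-.25,.50,-.12),quat(U[2]+np.pi));r.wait(.5);print(rep())
for n in('top','side','wrist'): cv2.imwrite(f'pics/{n}5.png',r.read_camera(n)[:,:,::-1])
def crop(n,x,y,w,h,k): cv2.imwrite(f'pics/{n}5c.png',cv2.resize(cv2.imread(f'pics/{n}5.png')[y:y+h,x:x+w],None,fx=k,fy=k,interpolation=cv2.INTER_CUBIC))
crop('top',310,110,150,112,5);crop('side',270,190,150,180,3.3)
E
```

```text
[13.4333, -0.0705, 0.0, 0.3704, 0.4718, 0.3423, -0.1145, 0.0854]
[14.3333, -0.0716, -0.0003, 0.4591, -0.0756, 0.3992, -1.0768, 0.0856]
[15.7167, -0.2497, -0.1198, 0.4999, 0.125, 0.1662, -0.1525, 0.0852]
```

View pics/top5c.png

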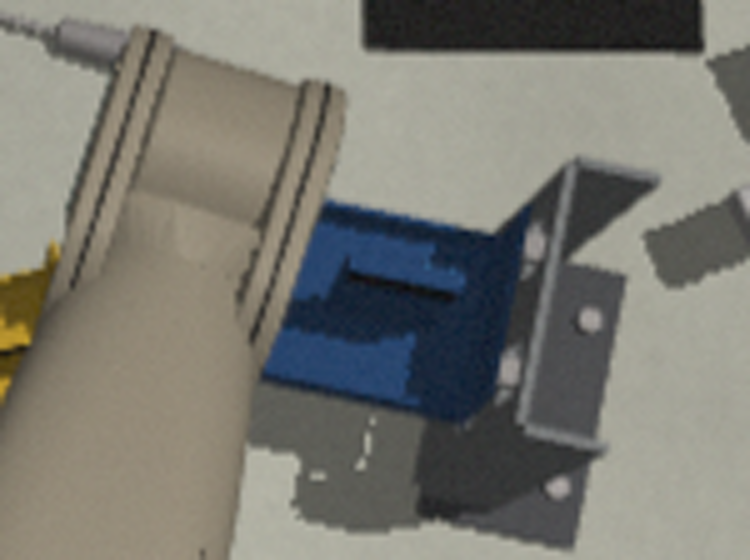

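View pics/side5c.png

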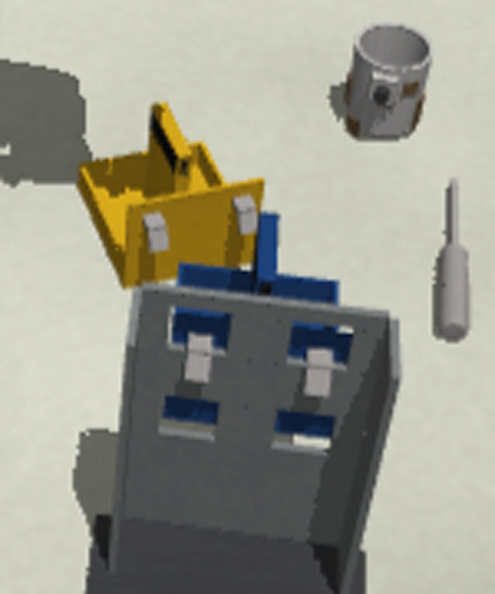

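View pics/wrist5.png

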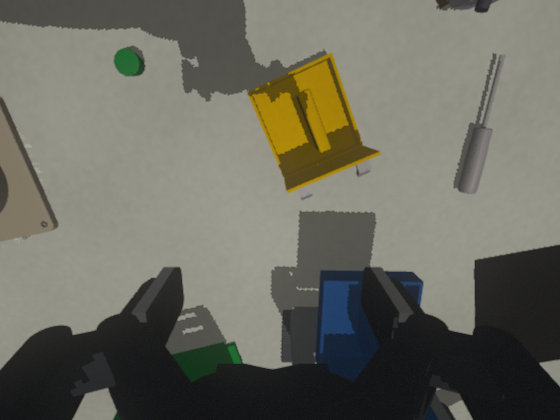

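The tray hangs released: both lips are behind the sheet at crop (198,357) and (320,372), and the yellow tray stands as before. One last check for rest and for yellow, then I hand it in.

```bash
python3 - <<'E'
from h import *
import cv2
a=cv2.imread('pics/side5.png').astype(int);b=r.read_camera('side')[:,:,::-1].astype(int);z=cv2.imread('pics/side0.png').astype(int)
print('tray region diff since last',np.abs(a-b)[250:340,300:400].max())
def yc(i): 
    m=(i[...,2]>120)&(i[...,1]>90)&(i[...,0]<60);y,x=np.nonzero(m[215:285,285:360]);return x.mean(),y.mean(),x.min(),x.max(),y.min()
print('yellow before/after',yc(z),yc(b));print(rep())
r.sign_off()
E
```

```text
tray region diff since last 9
yellow before/after (np.float64(36.1844331641286), np.float64(38.25888324873097), np.int64(9), np.int64(64), np.int64(6)) (np.float64(37.76274509803922), np.float64(39.090196078431376), np.int64(9), np.int64(64), np.int64(6))
[15.9167, -0.25, -0.12, 0.5, -0.924, 0.5241, 0.5654, 0.0852]
the job is handed in; nothing more can be done
```

The blue tray is hanging on the upper slots of the grey upright by both hooks, and I handed the job in at about 15.9 s of the 38 s allowed.

- **Insertion:** I gripped the tray by its rib and carried it over. The back plate met the upright's face at about 69 mm, with roughly 10 N of pressing force. I then lowered it, and the hooks took the weight at z = 0.3715 m, against 0.372 m expected. After that I opened the gripper and backed away.
- **Hanging:** The last side view shows both hook lips behind the sheet over the lower edges of the upper slots. That part of the picture did not change between the last two images, so the tray is at rest.
- **Robot clear:** The gripper is open and clear of the tray.
- **Yellow tray:** Its outline limits are identical before and after. Its colour centroid moved 1–2 px, which I put down to shadow.
- **Not measured:** I did not measure the tray's final height, tilt or squareness after release, only judged them from the pictures.

The camera views agreed with each other to about 1–3 mm except for two points. One rib corner in the top view did not fit (it was probably misread). The upright's top corners were 2–3 px off, while its slots fit well.

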